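Take the strap roller head off its keeper hook and park it in the cradle

TASK

The strap roller head hangs on the bench's keeper hook. Push its top pin back against the sprung keeper until it is fully open, gently and never forcing the hook, lift the head off and draw it out over the nose, then lower it gently and upright into the pocket of the plywood cradle, fully home, and let go. Leave everything else on the bench where it is.

Things in the scene. Friction and masses are not known exactly. Their poses are not given: they have to be found in the camera images.
- head: Strap roller head, loose, 0.3 to 0.52 kg, to be moved. A closed upright frame: two aluminium side plates (8 mm thick in y, 32 mm wide in x, 128 mm tall), 60 mm apart over their outsides, 44 inside; foot plate 36 (x) x 60 (y) x 8 mm; black roller of 26 mm diameter, axis 28 mm up; steel pin across the top. Origin: centre of the foot's underside; z up.
- head_pin (a point): Centre of the head's top pin: 10 mm diameter, along y, 44 mm bare between the plates, 118 mm above the head's origin. The head hangs by it, its x and y along the bracket's (within 0.02 rad). Grip from above across the two plates (60 mm, closing along y) at this height: only the 20 to 24 mm wide hook is between the plates, nothing outside them.
- bracket: Keeper hook fixed to the bench. Origin: on the bench under the pocket; +x from pocket to post, z up; all hook points here are in its axes. Foot x = -30 to 140 mm, 110 mm wide, 12 mm high; post 20 x 34 mm at x = 105, 182 mm high. To free the head: push its pin to +x to the keeper's stop, lift it up through the mouth, draw it out to -x. Over 16 N on the hook is forcing it.
- hook_pocket (a point): Pin centre as it hangs: bracket x = 0, z = 170 mm. The pin lies on the arm's flat top (z = 165 mm); a wall in front (face at x = -5 mm) stops it towards -x. From here the pin has to go 9.5 to 25.5 mm in +x to the keeper's stop: how far is hidden and must be felt.
- hook_nose (a point): Tip of the nose at its middle setting. The nose is a steel lip over the pin, z = 178 to 186 mm, covering everything from 39 mm in front (-x) of its tip up to the tip, 20 mm wide. Nose and keeper share one carriage, locked at an unknown setting up to 8 mm either way along x; this point does NOT follow it. Pin 26 to 32 mm above its rest passes over the nose.
- hook_keeper (a point): Keeper face, shut, at the middle setting (does not follow it or its motion). Upright sprung steel plate, z = 167 to 196 mm, 12 mm wide, slides to +x only. Shut: 4.5 mm behind the nose tip. The pin pushes it back 9 mm with 4 rising to 8 N, then meets two hard stop cheeks beside it; the mouth is then 13.5 mm, so a pin within 3 mm of the stop can rise. Springs shut when let go.
- hook_arm (a point): Top of the hook's arm, 40 mm behind the pocket. Arm and carriage together are 20 to 24 mm wide and go from z = 147 to 165 mm, running from the nose to the post through the head's frame between pin and roller: raise the head no more than 45 mm before it is drawn out to -x (by 60 mm or more), else the roller jams under the arm.
- cradle: Plywood cradle fixed to the bench: base 90 x 114 x 8 mm, walls 15 mm thick and 18 mm high round a pocket 46 (x) by 70 mm (y), open on top at z = 26 mm. Origin: centre of its underside; z up. The head's foot goes in with its y along the cradle's y, either way round.
- cradle_in (a point): Centre of the pocket's floor, 8 mm above the bench; axes as the cradle.
- tape: Bystander, leave it: roll of pale tape lying flat, 90 mm across, 25 mm high.
- screwdriver: Bystander, leave it: black-handled screwdriver, 190 mm, lying down.
- mug: Bystander, leave it: blue mug, 82 mm across, 95 mm high.
- mallet: Bystander, leave it: orange-handled hammer, 280 mm, lying down.
- buckle: Bystander, leave it: black three-bar strap buckle, 50 mm, lying flat, 8 mm high.
- screwbin: Bystander, leave it: blue open tray, 100 x 130 x 45 mm.
- jar: Bystander, leave it: jar, 64 mm across, 85 mm high.
There are look-alikes about, which are no part of the job. What is shaped like the head but orange is not meant.

How it is judged:
On the way:
1. the head is off the hook: drawn out at least 60 mm in front of the pocket (bracket -x) and not touching the bracket (x of head in the frame of bracket below -0.06 m and contact force between head and bracket below 0.1 N), for 0.2 s.
At the end, for the whole second after the job is handed in: The head stands in the cradle's pocket: its origin within 9 mm (level) of the pocket's centre and within 3 mm of its floor, upright within 0.08 rad, its y along the cradle's within 0.3 rad, at rest and released (horizontal distance between head and cradle_in below 0.009 m and z of head in the frame of cradle_in between -0.004 and 0.003 m and angle between head's own z axis and vertical below 0.08 rad and angle between the y axis of head and the y axis of cradle, either way round below 0.3 rad and linear speed of head below 0.02 m/s and contact force between the fingers and head below 0.1 N); the robot touches nothing.
It fails at once if the hook is forced: more than 16 N between head and bracket (contact force between head and bracket above 16 N).
It fails at once if the robot itself pushes on the bracket with more than 15 N (contact force between any of the arm, the fingers and bracket above 15 N).
It fails at once if the head is dropped or pressed into the cradle: more than 40 N between them (contact force between head and cradle above 40 N).
It fails at once if the head is tipped by more than 0.6 rad (angle between head's own z axis and vertical above 0.6 rad).
It fails at once if a bystander on the bench is shifted by more than 20 mm (distance of any of tape, screwdriver, mug, mallet, buckle, screwbin, jar from where it was at the start of the episode above 0.02 m).
It also fails if it takes over 72 s, if anything falls off the work surface, if the arm or the gripper's body presses on something with over 40 N, if the wrist force passes 120 N, or if a joint passes its speed limit or range.

ROBOT

A 7-joint arm with a two-finger parallel gripper is mounted at the origin on the work surface. World frame = base frame: x ahead of the robot, y to its left, z up, the work surface at z = 0. Lengths are in m, angles in rad, forces in N, time in s.
With the tool pointing down it reaches from about 0.4 to 0.85 m from the base axis. Payload 10.4 kg.
Tool frame: the origin (TCP) lies between the finger pads; the fingertips stand 14 mm ahead of it and the grasp point (between the pads) lies 5 mm behind it; z points along the fingers, y is the line along which they close (so a half turn about z gives the same grasp; the last joint's range is limited). The gripper opens to 87 mm and grips with 3 to 60 N. Pads are 19 mm wide; open, the fingers measure 117 mm over their backs; the gripper's body (75 mm by 190 mm) begins 51 mm behind the grasp point.
Start: joints at [-1.23, 0.332, -0.065, 1.46, 0.022, 1.35, -0.088], TCP at [0.222, 0.584, 0.237] pointing down, gripper open.
Joint ranges: [-2.6, 2.6], [-0.5, 2.12], [-1.47, 1.34], [0.16, 2.42], [-1.27, 4.41], [0.06, 2.06], [-2.6, 2.6]. Speed limits (rad/s): [2.22, 2.22, 2.79, 2.79, 3.14, 3.14, 3.14].

INTERFACE

Orientations are given as a unit quaternion [x, y, z, w].
In Python, from cell import monitor, imaging, ctrl, masks_of, landmark_of gives the robot as it stands.
- The arm moves only by the tool jog_arm, never from a script. Its argument "series" is text: rows parted by semicolons, each of 5 numbers parted by spaces: the opening, from 0 (shut) to 1 (fully open), then the shift along the tool's x, y, z normalised to -1 to 1, where 1 is 0.4 m, then the turn about the tool's z normalised to -1 to 1, where 1 is 180 degrees. In form: grip x y z spin; .... A call has 1 to 12 rows; each row is the pose to reach, as a shift and turn from the pose commanded when the call began, along the tool's axes at that moment, turning the shorter way round; what a row does not reach only later rows make up. A row lasts 1/12 s, in which the tool goes at most 41.7 mm and 7.16 degrees, less where a joint would pass 70% of its speed; a pose out of reach is approached as far as the arm can. A call with a number of a shift or a turn outside -1 to 1 is refused whole. A call with a gripper value outside its range is refused whole. The fingers move at their own pace and stop on an object; "newtons" is the grip in N (left out, the last holds). Time passes only in rows, so rows that repeat a pose let the fingers close. It gives the time, the measured TCP pose, the force, the opening and the grip force at its end, in the units of the state.
- monitor.state(): the state, without advancing time (a new reading comes with each control period).
- imaging.capture(name): name is "side" or "top"; returns a dict with "color" (420x560x3 uint8, blue, green, red), "camera_matrix" (3x3 intrinsics, pixels), "origin" and "rotation" of the camera in the world. Camera axes: x right, y up, looking along -z (the intrinsics and any distortion apply to the point x, -y, -z); pixel columns grow to the right and rows downward; lengths in m; the calibration is good to about 2 mm. A picture is of the moment at which its call begins. There is no depth.
- ctrl.hand_in(): hands the job in; it is judged then, once.
Trained networks look in a picture, given as the dict that the camera call returned (one of the last four; its "shot" number tells which), for a name from the list of things; names that differ only in an ending like _2 or _b are one class to them, and where a whole thing is asked for, a point or a joint stands for the part that bears it (a point fixed in the world has none). Each returns a list of dicts, best first, with "p" (0 to 1); they miss things now and then, are a little off and sometimes report something else, mostly with a low value. They report only what shows in the picture. A call takes as long as a camera call. They do not tell look-alikes from the thing itself.
- masks_of(picture, name): "mask" (420x560 bool, what is visible of it).
- landmark_of(picture, name): "point" ([x, y, z] in m, in the coordinates of the camera as it stood for that picture, good to about 4 mm: a listed point, or the origin of a listed thing).
The state is a dict: "clock": time; "qpos": joint angles; "qd": joint speeds; "effort": joint torques, N m; "ee_pos": TCP position; "tool_rot": TCP orientation; "wrist_force": force on the tool from outside, world axes, zero at the start; "wrist_torque": the same for the moment, N m; "grip_width": opening from 0.0 (shut) to 1.0 (fully open); "grip_force": force on a finger pad.
Only numpy, scipy, OpenCV 4.12 (cv2) and the standard library are available. Lean on these libraries where they do the work, as an engineer would, in place of code of your own. Each camera call takes 0.05 s, during which the arm holds its last target. There are 200 camera calls.

## Working session

There is one attempt and no reset: what is moved stays moved. The work goes in short steps, Python scripts to look and compute and a tool call to move; the robot and the scene stay as the last step left them, time stands still between calls to the robot, and variables do not carry over. Pictures are saved under pics/ and viewed, at most 10 in all, crops included, and the job is handed in when it is done.

Besides the shell and the picture viewer there is one more tool, called after "Call:" as a command line: name --argument value ..., lists and objects as JSON in quotes. jog_arm: Moves the arm, as the interface text tells. Its arguments: {"type":"object","properties":{"series":{"type":"string"},"newtons":{"type":"number"}},"required":["series"]}

```bash
mkdir -p pics; cat > h.py <<'E'
import numpy as np,cv2
from cell import monitor,imaging,ctrl,masks_of,landmark_of
def w(pic,p): return np.array(pic["origin"])+np.array(pic["rotation"])@np.array(p)
def px(pic,P):
    c=np.array(pic["rotation"]).T@(np.array(P)-np.array(pic["origin"])); c=np.array([c[0],-c[1],-c[2]])
    u=np.array(pic["camera_matrix"])@c; return (u[:2]/u[2]).round(0)
E
python3 - <<'E'
from h import *
ims=[]
for n in("side","top"):
    p=imaging.capture(n); ims.append(p["color"]); print(n,p["origin"],[k for k in p])
    for t in("head","head_pin","bracket","hook_pocket","hook_nose","hook_keeper","hook_arm","cradle","cradle_in"):
        for d in landmark_of(p,t)[:3]:
            P=w(p,d["point"]); print(t,round(d["p"],2),P.round(4),px(p,P))
    cv2.imwrite(f"pics/{n}0.png",p["color"])
s=monitor.state();print(s)
E
```

```text
side [ 0.06727835 -0.6638751   1.11094741] ['color', 'camera_matrix', 'origin', 'rotation', 'shot']Traceback (most recent call last):
  File "<stdin>", line 7, in <module>
  File "h.py", line 3, in w
    def w(pic,p): return np.array(pic["origin"])+np.array(pic["rotation"])@np.array(p)
                                                 ~~~~~~~~~~~~~~~~~~~~~~~~~^~~~~~~~~~~~
ValueError: matmul: Input operand 1 has a mismatch in its core dimension 0, with gufunc signature (n?,k),(k,m?)->(n?,m?) (size 3 is different from 4)
```

Rotation is a quaternion.

```bash
cat > h.py <<'E'
import numpy as np,cv2
from scipy.spatial.transform import Rotation as Ro
from cell import monitor,imaging,ctrl,masks_of,landmark_of
def RR(pic): return Ro.from_quat(pic["rotation"]).as_matrix()
def w(pic,p): return np.array(pic["origin"])+RR(pic)@np.array(p)
def px(pic,P):
    c=RR(pic).T@(np.array(P)-np.array(pic["origin"])); c=np.array([c[0],-c[1],-c[2]])
    u=np.array(pic["camera_matrix"])@c; return (u[:2]/u[2]).round(0)
def ray(pic,uv,z):
    d=np.linalg.solve(np.array(pic["camera_matrix"]),[uv[0],uv[1],1]); d=RR(pic)@[d[0],-d[1],-d[2]]
    o=np.array(pic["origin"]); return o+d*(z-o[2])/d[2]
E
python3 - <<'E'
from h import *
for n in("side","top"):
    p=imaging.capture(n); print(n,p["origin"],p["rotation"],p["camera_matrix"])
    for t in("head","head_pin","bracket","hook_pocket","hook_nose","hook_keeper","hook_arm","cradle","cradle_in"):
        for d in landmark_of(p,t)[:3]:
            P=w(p,d["point"]); print(t,round(d["p"],2),P.round(4),px(p,P))
    cv2.imwrite(f"pics/{n}0.png",p["color"])
s=monitor.state();print(s)
E
```

```text
side [ 0.06727835 -0.6638751   1.11094741] [ 0.32279266 -0.104288   -0.29834535  0.89214291] [[525.8614284    0.         281.79205491]
 [  0.         525.8614284  218.53123113]
 [  0.           0.           1.        ]]
head 0.8 [0.4773 0.1618 0.052 ] [221. 210.]
head 0.63 [0.317  0.2209 0.0018] [161. 237.]
head_pin 0.8 [0.4816 0.1591 0.17  ] [219. 179.]
head_pin 0.62 [0.3257 0.2261 0.1156] [154. 206.]
bracket 0.59 [4.839e-01 1.632e-01 1.000e-04] [225. 221.]
hook_pocket 0.95 [0.4829 0.1664 0.1669] [218. 178.]
hook_nose 0.86 [0.4783 0.1693 0.1761] [215. 176.]
hook_keeper 0.63 [0.4843 0.1737 0.1771] [216. 174.]
hook_arm 0.91 [0.4714 0.1947 0.1629] [208. 175.]
cradle 0.63 [ 5.148e-01 -2.370e-01  4.000e-04] [328. 319.]
cradle_in 0.81 [ 0.5142 -0.2395  0.0028] [329. 320.]
top [ 0.41203369 -0.01847731  1.23099971] [ 0.04291318 -0.03490221 -0.69959527  0.71239508] [[417.9751966    0.         283.24491931]
 [  0.         417.9751966  217.71666998]
 [  0.           0.           1.        ]]
head 0.91 [ 0.3208  0.2213 -0.0067] [205. 294.]
head 0.57 [0.483  0.1678 0.052 ] [222. 237.]
head_pin 0
[... 642 characters left out ...]
21,  0.33219637, -0.06464357,  1.46008167,  0.0215792 ,
        1.34988112, -0.08848053]), 'qd': array([-9.44147471e-05,  2.21153783e-03,  1.02957789e-03,  4.83939214e-04,
       -2.22568870e-03,  2.26646739e-03,  5.17148436e-04]), 'effort': array([-5.00425131e-05, -6.23038530e+01,  2.41617911e-02, -3.90119469e+01,
       -6.12456165e-02,  3.16141115e-02,  1.12422694e-05]), 'ee_pos': array([0.22240025, 0.5841298 , 0.2365864 ]), 'tool_rot': array([ 1.80905778e-01,  9.83500430e-01,  6.40193160e-05, -6.07981416e-07]), 'wrist_force': array([-0.51866251, -1.30174676, -0.30830184]), 'wrist_torque': array([ 0.05550569,  0.04540791, -0.02973949]), 'grip_force': 0.0, 'grip_width': 0.9986335079271997}
```

View pics/side0.png

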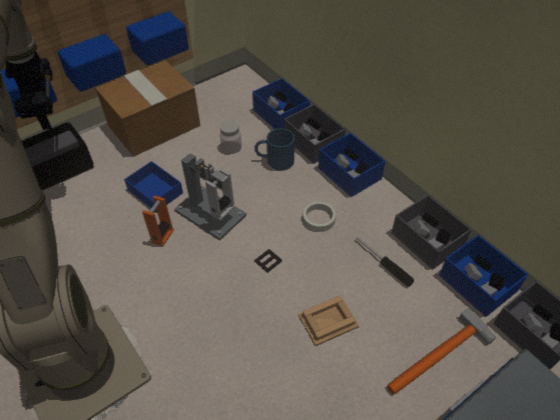

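View pics/top0.png

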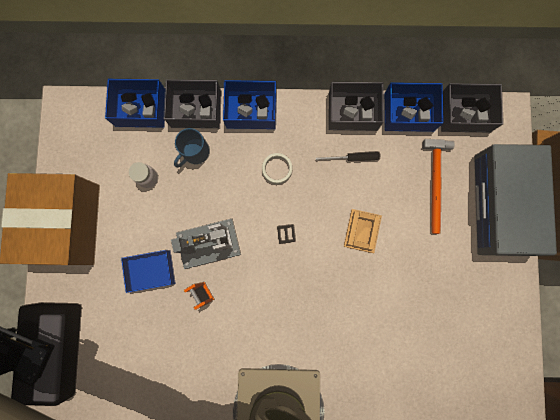

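Candidates for the head: the aluminium one on the hook (side 219,195; top 218,238) and an orange look-alike standing free (side 159,222; top 200,294). I choose the aluminium one on the hook. Close crop to check.

```bash
python3 - <<'E'
from h import *
p=imaging.capture("side");t=imaging.capture("top")
a=cv2.resize(p["color"][140:240,160:260],(400,400),interpolation=3)
b=cv2.resize(t["color"][200:280,165:245],(400,400),interpolation=3)
c=cv2.resize(t["color"][200:260,333:393],(200,200),interpolation=3)
d=cv2.resize(p["color"][280:350,290:365],(214,200),interpolation=3)
o=np.zeros((600,800,3),np.uint8);o[:400,:400]=a;o[:400,400:]=b;o[400:,:200]=c;o[400:,250:464]=d
cv2.imwrite("pics/crop1.png",o)
for n in("side","top"):
  for k in range(3):
    q=imaging.capture(n)
    for nm in("bracket","hook_pocket","hook_arm","head_pin","cradle_in"):
        for d in landmark_of(q,nm)[:2]: print(n,nm,round(d["p"],2),w(q,d["point"]).round(4))
    if k==0:
      for nm in("bracket","cradle"):
        for m in masks_of(q,nm)[:1]:
          pts=np.argwhere(m["mask"])[:,::-1].astype(np.float32); print(nm,cv2.minAreaRect(pts),[ray(q,c,.012 if nm=="bracket" else .02).round(3) for c in cv2.boxPoints(cv2.minAreaRect(pts))])
E
```

```text
side bracket 0.95 [ 0.4824  0.1656 -0.0022]
side hook_pocket 0.76 [0.4843 0.1665 0.1695]
side hook_arm 0.75 [0.4747 0.197  0.1604]
side head_pin 0.97 [0.3239 0.2271 0.1137]
side head_pin 0.69 [0.4808 0.1724 0.1783]
side cradle_in 0.68 [0.4811 0.1599 0.1681]
side cradle_in 0.56 [ 0.5141 -0.2402  0.0012]
bracket ((230.2323455810547, 136.5205841064453), (33.439674377441406, 20.171178817749023), 85.60128784179688) [array([0.692, 0.519, 0.012]), array([0.748, 0.486, 0.012]), array([0.667, 0.352, 0.012]), array([0.615, 0.383, 0.012])]
cradle ((327.9297790527344, 319.8463439941406), (36.664817810058594, 49.42344284057617), 65.43283081054688) [array([ 0.461, -0.19 ,  0.02 ]), array([ 0.581, -0.211,  0.02 ]), array([ 0.551, -0.299,  0.02 ]), array([ 0.436, -0.277,  0.02 ])]
side bracket 0.64 [ 0.482   0.1635 -0.0038]
side bracket 0.42 [0.7494 0.2628 0.0008]
side hook_pocket 0.89 [0.4816 0.167  0.1678]
side hook_pocket 0.48 [0.4823 0.1633 0.001 ]
side hook_arm 0.67 [0.4746 0.1965 0.1622]
side hook_arm 0.61 [ 0.7485  0.262  -0.0013]
side head_pin 0.88 [0.4791 0.1585 0.1689]
side head_pin 0.64 [
[... 1100 characters left out ...]
.02 ]), array([ 0.579, -0.198,  0.02 ]), array([ 0.561, -0.291,  0.02 ]), array([ 0.447, -0.267,  0.02 ])]
top bracket 0.74 [ 0.694   0.0179 -0.0013]
top bracket 0.57 [ 0.4842  0.1614 -0.0023]
top hook_pocket 0.67 [0.4803 0.1636 0.1659]
top hook_arm 0.8 [0.4754 0.2052 0.1639]
top head_pin 0.92 [0.3206 0.2265 0.1141]
top head_pin 0.77 [0.4746 0.1647 0.1688]
top cradle_in 0.75 [ 0.516  -0.2364  0.0052]
top bracket 0.84 [ 0.4841  0.1656 -0.0022]
top hook_pocket 0.6 [0.4819 0.1646 0.1639]
top hook_pocket 0.51 [0.6919 0.0178 0.0018]
top hook_arm 0.9 [0.4748 0.2027 0.1648]
top head_pin 0.63 [0.3176 0.2216 0.1167]
top head_pin 0.59 [0.4729 0.1645 0.1695]
top cradle_in 0.76 [ 0.515  -0.238   0.0075]
```

View pics/crop1.png

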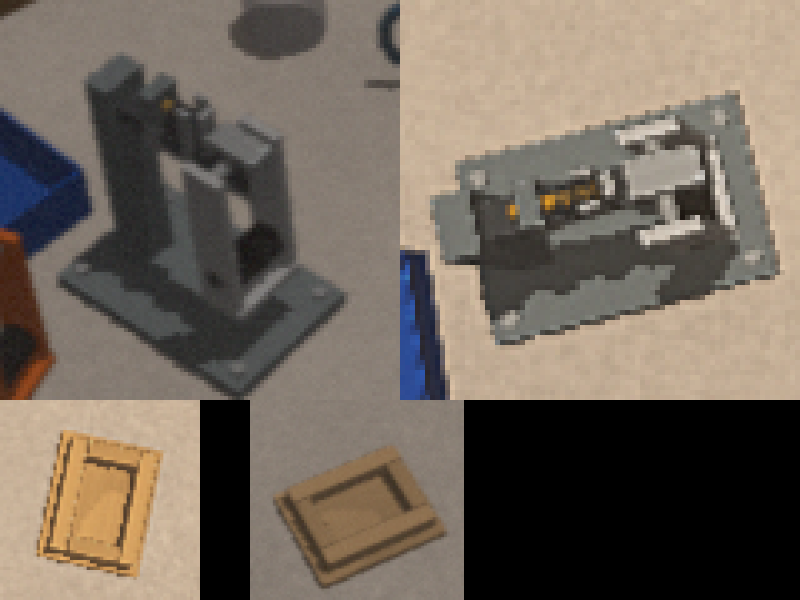

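The crop confirms it: aluminium head with pin under the nose (top ~215,238), post to the left; cradle's long side runs near world x. Now precise headings from corners.

```bash
python3 - <<'E'
from h import *
from scipy.optimize import least_squares
t=imaging.capture("top")
def fit(uv,cor,z,x0):
    W=np.array([ray(t,c,z)[:2] for c in uv]); cor=np.array(cor)
    def f(q):
        c,s=np.cos(q[2]),np.sin(q[2]); return (cor@np.array([[c,s],[-s,c]])+q[:2]-W).ravel()
    r=least_squares(f,x0); print(W.round(4).tolist(),r.x.round(4),np.degrees(r.x[2]).round(2),(r.fun*1e3).round(1))
k=[(740,92),(778,275),(498,342),(457,160)]
uv=[(165+(a-400)/5-.4,200+b/5-.4) for a,b in k]
fit(uv,[(-.03,-.055),(-.03,.055),(.14,.055),(.14,-.055)],.012,[.48,.165,1.8])
k=[(63,430),(162,450),(138,578),(38,555)]
uv=[(333+a/3.333-.3,200+(b-400)/3.333-.3) for a,b in k]
fit(uv,[(.045,-.057),(-.045,-.057),(-.045,.057),(.045,.057)],.012,[.515,-.238,1.75])
# colour mask for cradle
hsv=cv2.cvtColor(t["color"],cv2.COLOR_BGR2HSV)
s=monitor.state();R=Ro.from_quat(s["tool_rot"]).as_matrix();print(R.round(3),s["ee_pos"],s["clock"])
print("hook_arm-pocket yaw", np.degrees(np.arctan2(.2-.1655,.4735-.4815)))
E
```

```text
[[0.5432, 0.1454], [0.4365, 0.1198], [0.3948, 0.2814], [0.5002, 0.3102]] [0.4825 0.1609 1.824 ] 104.51 [ 0.   0.3  0.2 -1.7 -0.6  1.3  0.4  0.1]
[[0.5768, -0.2036], [0.5606, -0.2905], [0.448, -0.2688], [0.4664, -0.1819]] [ 0.513  -0.2362  1.3771] 78.9 [ 0.7  0.6 -0.4 -0.9  0.3 -0.5 -0.7  0.8]
[[-0.935  0.356  0.   ]
 [ 0.356  0.935  0.   ]
 [ 0.     0.    -1.   ]] [0.22236872 0.58414027 0.23658206] 3.25
hook_arm-pocket yaw 103.05524722379661
```

Call:
jog_arm --series "1 0 -0.08 -0.09 0; 1 -0.1 -0.15 -0.09 0.04; 1 -0.2 -0.22 -0.09 0.08; 1 -0.3 -0.29 -0.09 0.12; 1 -0.4 -0.36 -0.09 0.16; 1 -0.5 -0.43 -0.09 0.2; 1 -0.6 -0.5 -0.09 0.24; 1 -0.7 -0.57 -0.09 0.28; 1 -0.8 -0.64 -0.09 0.303; 1 -0.9 -0.7 -0.09 0.303; 1 -0.982 -0.753 -0.09 0.303; 1 -0.982 -0.753 -0.09 0.303" --newtons 20

```text
clock: 4.25
ee_pos: [0.4709, 0.1777, 0.273]
tool_rot: [0.611, 0.791, 0.001, 0.0]
wrist_force: [1.4, 1.8, 0.2]
grip_width: 1.004
grip_force: 0.0
```

```bash
cat > go.py <<'E'
import sys
from h import *
n=int(sys.argv[1]); tgt=np.array([float(v) for v in sys.argv[2:5]]); yaw=float(sys.argv[5])  # yaw: wanted angle of tool x, deg
F=[]
for k in range(n): imaging.capture("top"); F.append(monitor.state()["wrist_force"])
s=monitor.state();R=Ro.from_quat(s["tool_rot"]).as_matrix();a=np.degrees(np.arctan2(R[1,0],R[0,0]))
print("t",s["clock"],"pos",s["ee_pos"].round(4),"yaw",a.round(2),"tilt",R[:,2].round(4))
print("shift",(R.T@(tgt-s["ee_pos"])/.4).round(4),"spin",(-((yaw-a+180)%360-180)/180).round(4))
if F:
    F=np.array(F);b=np.radians(104.5);e=np.array([np.cos(b),np.sin(b),0])
    print("F",F.mean(0).round(2),"sd",F.std(0).round(2),"Fx",(F@e).mean().round(2))
E
python3 go.py 3 .482 .1635 .165 104.5
```

```text
t 4.4 pos [0.4718 0.1763 0.2728] yaw 104.25 tilt [ 7.e-04 -2.e-04 -1.e+00]
shift [-0.0372  0.0167  0.2694] spin -0.0014
F [-0.08 -2.47 -0.2 ] sd [1.26 4.04 0.27] Fx -2.37
```

```bash
python3 go.py 6 .482 .1635 .165 104.5
```

```text
t 4.7 pos [0.4696 0.1807 0.2725] yaw 104.74 tilt [-1.e-04  2.e-04 -1.e+00]
shift [-0.0496  0.0191  0.2688] spin 0.0013
F [-0.24  0.2   0.51] sd [0.41 0.4  0.32] Fx 0.26
```

Call:
jog_arm --series "1 -0.025 0.01 0.02 0.0; 1 -0.05 0.019 0.04 0.001; 1 -0.05 0.019 0.08 0.001; 1 -0.05 0.019 0.12 0.001; 1 -0.05 0.019 0.16 0.001; 1 -0.05 0.019 0.16 0.001; 1 -0.05 0.019 0.16 0.001"

```text
clock: 5.28
ee_pos: [0.4823, 0.1611, 0.2076]
tool_rot: [0.613, 0.79, -0.001, -0.0]
wrist_force: [0.0, -0.1, 0.3]
grip_width: 1.001
grip_force: 0.0
```

```bash
python3 go.py 2 .482 .1635 .165 104.5; python3 - <<'E'
from h import *
p=imaging.capture("side");t=imaging.capture("top")
for q in(p,t):
  for d in landmark_of(q,"head_pin")[:2]: print(d["p"],w(q,d["point"]).round(4))
a=cv2.resize(p["color"][120:240,150:270],(400,400),interpolation=3)
b=cv2.resize(t["color"][180:280,165:265],(400,400),interpolation=3)
cv2.imwrite("pics/c2.png",np.hstack([a,b]))
E
```

```text
t 5.3833 pos [0.4831 0.1618 0.2092] yaw 104.4 tilt [ 7.e-04  3.e-04 -1.e+00]
shift [ 0.0047 -0.0016  0.1105] spin -0.0005
F [0.07 0.23 0.06] sd [0.76 0.11 0.21] Fx 0.2
0.92 [0.4794 0.1589 0.1671]
0.59 [0.3238 0.2246 0.1136]
0.43 [0.4731 0.1644 0.1653]
```

View pics/c2.png

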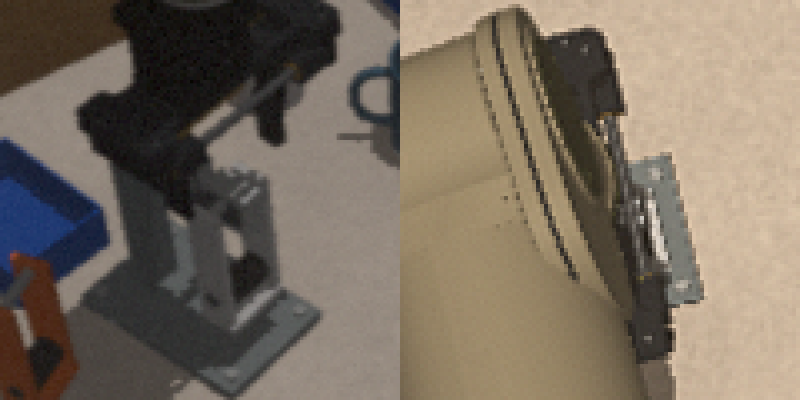

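Side crop: fingers straddle the two plates (near finger at crop 180,195, far one at 272,130), ready to descend.

Call:
jog_arm --series "1 0.004 0 0.03 0; 1 0.004 0 0.06 0; 1 0.004 0 0.09 0; 1 0.004 0 0.109 0; 1 0.004 0 0.109 0; 1 0.004 0 0.109 0"

```text
clock: 6.08
ee_pos: [0.4822, 0.1637, 0.1652]
tool_rot: [0.613, 0.79, -0.0, -0.0]
wrist_force: [0.0, 0.2, 1.2]
grip_width: 1.0
grip_force: 0.0
```

```bash
python3 go.py 3 .4805 .163 .165 104.5
```

```text
t 6.2333 pos [0.4826 0.1639 0.1658] yaw 104.44 tilt [ 1.2e-03  8.0e-04 -1.0e+00]
shift [-0.0009 -0.0057  0.002 ] spin -0.0004
F [-0.06 -0.12  0.  ] sd [0.31 0.31 0.33] Fx -0.1
```

Call:
jog_arm --series "0.8 0 -0.003 0 0; 0.74 0 -0.003 0 0; 0.7 0 -0.003 0 0; 0.6 0 -0.003 0 0; 0.6 0 -0.003 0 0; 0.6 0 -0.003 0 0; 0.6 0 -0.003 0 0; 0.6 0 -0.003 0 0" --newtons 25

```text
clock: 6.9
ee_pos: [0.4809, 0.1634, 0.165]
tool_rot: [0.613, 0.79, -0.0, -0.0]
wrist_force: [-1.5, 0.2, 1.3]
grip_width: 0.688
grip_force: 24.9
```

```bash
python3 go.py 5 .4805 .163 .165 104.5; python3 -c "
from h import *; s=monitor.state(); print(s['grip_width'],s['grip_force'])"
```

```text
t 7.15 pos [0.4809 0.1634 0.1649] yaw 104.44 tilt [-2.e-04  1.e-04 -1.e+00]
shift [-0.0008 -0.0012 -0.0001] spin -0.0003
F [-1.93 -0.53  2.16] sd [0.32 0.4  0.37] Fx -0.03
0.6886431898938097 24.929944969480857
```

Call:
jog_arm --series "0.6 0 -0.003 -0.002 0; 0.6 0 -0.003 -0.004 0; 0.6 0 -0.003 -0.004 0"

```text
clock: 7.4
ee_pos: [0.4796, 0.1629, 0.1663]
tool_rot: [0.613, 0.79, -0.0, -0.0]
wrist_force: [-0.1, 0.1, -3.4]
grip_width: 0.685
grip_force: 24.9
```

```bash
python3 go.py 6 .4805 .163 .165 104.5
```

```text
t 7.7 pos [0.4798 0.1631 0.1664] yaw 104.44 tilt [-1.e-04 -0.e+00 -1.e+00]
shift [-0.0006  0.0017  0.0036] spin -0.0004
F [ 0.14 -0.21 -3.48] sd [0.23 0.49 0.5 ] Fx -0.24
```

Call:
jog_arm --series "0.6 0.0025 0 0 0; 0.6 0.005 0 0 0; 0.6 0.0075 0 0 0; 0.6 0.01 0 0 0; 0.6 0.0125 0 0 0; 0.6 0.015 0 0 0; 0.6 0.0175 0 0 0; 0.6 0.02 0 0 0; 0.6 0.02 0 0 0"

```text
clock: 8.45
ee_pos: [0.4777, 0.1711, 0.1665]
tool_rot: [0.613, 0.79, 0.0, -0.0]
wrist_force: [-0.3, 0.5, -3.5]
grip_width: 0.687
grip_force: 24.9
```

```bash
python3 go.py 5 .4805 .163 .165 104.5
```

```text
t 8.7 pos [0.4778 0.1708 0.1666] yaw 104.43 tilt [ 0.e+00  1.e-04 -1.e+00]
shift [-0.0206  0.0016  0.0039] spin -0.0004
F [ 0.37  0.03 -3.63] sd [0.38 0.19 0.39] Fx -0.07
```

Call:
jog_arm --series "0.6 0.0025 0 0 0; 0.6 0.005 0 0 0; 0.6 0.0075 0 0 0; 0.6 0.01 0 0 0; 0.6 0.0125 0 0 0; 0.6 0.015 0 0 0; 0.6 0.0175 0 0 0; 0.6 0.0175 0 0 0"

```text
clock: 9.37
ee_pos: [0.4761, 0.1778, 0.1666]
tool_rot: [0.613, 0.79, 0.0, 0.0]
wrist_force: [0.1, 0.4, -3.7]
grip_width: 0.689
grip_force: 24.9
```

```bash
python3 go.py 5 .4805 .163 .165 104.5
```

```text
t 9.6167 pos [0.4761 0.1776 0.1666] yaw 104.43 tilt [ 0.e+00  1.e-04 -1.e+00]
shift [-0.0381  0.0016  0.0039] spin -0.0004
F [-0.21 -0.34 -3.76] sd [0.64 0.5  0.56] Fx -0.27
```

Call:
jog_arm --series "0.6 0.0025 0 0 0; 0.6 0.005 0 0 0; 0.6 0.0075 0 0 0; 0.6 0.0075 0 0 0"

```text
clock: 9.95
ee_pos: [0.4754, 0.1801, 0.1665]
tool_rot: [0.613, 0.79, -0.0, 0.0]
wrist_force: [0.2, -6.4, -2.3]
grip_width: 0.687
grip_force: 24.9
```

```bash
python3 go.py 6 .4805 .163 .165 104.5
```

```text
t 10.25 pos [0.4754 0.1803 0.1665] yaw 104.42 tilt [ 0.e+00 -1.e-04 -1.e+00]
shift [-0.0451  0.0017  0.0039] spin -0.0004
F [ 1.07 -4.45 -2.97] sd [0.44 0.46 0.56] Fx -4.57
```

Call:
jog_arm --series "0.6 0.0025 0 0 0; 0.6 0.005 0 0 0; 0.6 0.0075 0 0 0; 0.6 0.01 0 0 0; 0.6 0.0125 0 0 0; 0.6 0.0125 0 0 0" --newtons 35

```text
clock: 10.75
ee_pos: [0.4741, 0.185, 0.1665]
tool_rot: [0.613, 0.79, -0.0, 0.0]
wrist_force: [1.2, -6.5, -2.1]
grip_width: 0.684
grip_force: 34.9
```

```bash
python3 go.py 6 .4805 .163 .165 104.5
```

```text
t 11.05 pos [0.4741 0.1847 0.1665] yaw 104.4 tilt [-1.e-04 -7.e-04 -1.e+00]
shift [-0.0566  0.0019  0.0037] spin -0.0005
F [ 1.05 -6.69 -2.51] sd [0.35 0.35 0.65] Fx -6.74
```

Call:
jog_arm --series "0.6 0.002 0 0 0; 0.6 0.0035 0 0 0; 0.6 0.004 0 0 0; 0.6 0.004 0 0 0"

```text
clock: 11.38
ee_pos: [0.4738, 0.1862, 0.1665]
tool_rot: [0.613, 0.79, -0.0, 0.0]
wrist_force: [0.6, -7.5, -2.2]
grip_width: 0.684
grip_force: 34.9
```

```bash
python3 go.py 6 .4805 .163 .165 104.5
```

```text
t 11.6833 pos [0.4738 0.1861 0.1665] yaw 104.4 tilt [-1.e-04 -9.e-04 -1.e+00]
shift [-0.0601  0.0019  0.0038] spin -0.0006
F [ 0.98 -7.57 -2.02] sd [0.24 0.45 0.48] Fx -7.57
```

Call:
jog_arm --series "0.6 0.001 0 0 0; 0.6 0.002 0 0 0; 0.6 0.002 0 0 0"

```text
clock: 11.93
ee_pos: [0.4736, 0.1866, 0.1665]
tool_rot: [0.613, 0.79, -0.001, 0.0]
wrist_force: [0.7, -7.6, -2.9]
grip_width: 0.69
grip_force: 34.9
```

```bash
python3 go.py 6 .4805 .163 .165 104.5
```

```text
t 12.2333 pos [0.4737 0.1866 0.1665] yaw 104.38 tilt [-1.0e-04 -1.1e-03 -1.0e+00]
shift [-0.0615  0.0019  0.0038] spin -0.0007
F [ 1.12 -8.27 -1.9 ] sd [0.42 0.52 0.54] Fx -8.28
```

Call:
jog_arm --series "0.6 0 0 -0.0025 0; 0.6 0 0 -0.005 0; 0.6 0 0 -0.0075 0; 0.6 0 0 -0.0075 0"

```text
clock: 12.57
ee_pos: [0.4733, 0.1865, 0.169]
tool_rot: [0.613, 0.79, -0.001, 0.0]
wrist_force: [1.2, -7.9, -5.5]
grip_width: 0.687
grip_force: 34.9
```

```bash
python3 go.py 5 .4805 .163 .165 104.5
```

```text
t 12.8167 pos [0.4733 0.1865 0.169 ] yaw 104.38 tilt [-0.001  -0.0017 -1.    ]
shift [-0.0613  0.0029  0.0101] spin -0.0007
F [ 0.95 -8.1  -5.38] sd [0.21 0.52 0.27] Fx -8.08
```

Call:
jog_arm --series "0.6 0 0 -0.0025 0; 0.6 0 0 -0.005 0; 0.6 0 0 -0.0075 0; 0.6 0 0 -0.0075 0"

```text
clock: 13.15
ee_pos: [0.4732, 0.1865, 0.172]
tool_rot: [0.613, 0.79, -0.001, 0.0]
wrist_force: [0.6, -8.0, -4.9]
grip_width: 0.682
grip_force: 34.9
```

```bash
python3 go.py 5 .4805 .163 .165 104.5
```

```text
t 13.4 pos [0.4732 0.1865 0.172 ] yaw 104.38 tilt [-0.0011 -0.0017 -1.    ]
shift [-0.0614  0.003   0.0175] spin -0.0006
F [ 1.33 -7.92 -5.27] sd [0.19 0.42 0.4 ] Fx -8.01
```

Call:
jog_arm --series "0.6 0 0 -0.005 0; 0.6 0 0 -0.01 0; 0.6 0 0 -0.016 0; 0.6 0 0 -0.022 0; 0.6 0 0 -0.028 0; 0.6 0 0 -0.034 0; 0.6 0 0 -0.04 0; 0.6 0 0 -0.046 0; 0.6 0 0 -0.052 0; 0.6 0 0 -0.056 0; 0.6 0 0 -0.056 0"

```text
clock: 14.32
ee_pos: [0.474, 0.1874, 0.1958]
tool_rot: [0.613, 0.79, 0.0, 0.0]
wrist_force: [0.3, -5.9, 3.0]
grip_width: 0.688
grip_force: 34.9
```

```bash
python3 go.py 4 .4805 .163 .165 104.5
```

```text
t 14.5167 pos [0.474  0.1882 0.1957] yaw 104.45 tilt [ 0.0016  0.0013 -1.    ]
shift [-0.0652 -0.0001  0.0768] spin -0.0003
F [ 1.08 -3.37  3.44] sd [0.08 0.39 0.84] Fx -3.54
```

Call:
jog_arm --series "0.6 -0.004 0 0 0; 0.6 -0.01 0 0.001 0; 0.6 -0.02 0 0.002 0; 0.6 -0.03 0 0.003 0; 0.6 -0.03 0 0.003 0"

```text
clock: 14.93
ee_pos: [0.476, 0.1756, 0.1931]
tool_rot: [0.613, 0.79, -0.001, -0.0]
wrist_force: [0.1, -0.7, -4.0]
grip_width: 0.687
grip_force: 34.9
```

```bash
python3 go.py 4 .4975 .0957 .1945 104.5
```

```text
t 15.1333 pos [0.476  0.1761 0.1932] yaw 104.44 tilt [-1.1e-03 -4.0e-04 -1.0e+00]
shift [-0.2081  0.0019 -0.0033] spin -0.0003
F [-0.3   0.01 -3.49] sd [0.42 0.3  0.74] Fx 0.09
```

Call:
jog_arm --series "0.6 -0.01 0 0 0; 0.6 -0.03 0 0 0; 0.6 -0.05 0 0 0; 0.6 -0.075 0 0 0; 0.6 -0.1 0 0 0; 0.6 -0.125 0 0 0; 0.6 -0.15 0 0 0; 0.6 -0.175 0 0 0; 0.6 -0.2 0 0 0; 0.6 -0.225 0 0 0; 0.6 -0.245 0 0 0; 0.6 -0.245 0 0 0"

```text
clock: 16.13
ee_pos: [0.5014, 0.079, 0.1938]
tool_rot: [0.614, 0.79, -0.0, 0.0]
wrist_force: [0.2, 0.0, -3.7]
grip_width: 0.688
grip_force: 34.9
```

```bash
python3 go.py 5 .513 -.237 .194 78.9; python3 - <<'E'
from h import *
p=imaging.capture("side");t=imaging.capture("top")
for q in(p,t):
  for nm in("head","head_pin"):
    for d in landmark_of(q,nm)[:2]: print(nm,d["p"],w(q,d["point"]).round(4))
a=cv2.resize(p["color"][120:280,170:330],(400,400),interpolation=3)
b=cv2.resize(t["color"][160:280,200:320],(400,400),interpolation=3)
cv2.imwrite("pics/c3.png",np.hstack([a,b]))
E
```

```text
t 16.3833 pos [0.5008 0.0819 0.1937] yaw 104.5 tilt [-1.e-04  3.e-04 -1.e+00]
shift [-0.7796 -0.17   -0.001 ] spin 0.1422
F [ 0.06  0.4  -3.69] sd [0.44 0.26 0.54] Fx 0.37
head 0.85 [0.4982 0.0785 0.0808]
head 0.62 [0.3191 0.2236 0.0018]
head_pin 0.84 [0.3259 0.2272 0.1175]
head_pin 0.6 [0.4998 0.0778 0.196 ]
head 0.78 [ 0.3205  0.2233 -0.0082]
head_pin 0.95 [0.3225 0.2232 0.1169]
```

View pics/c3.png

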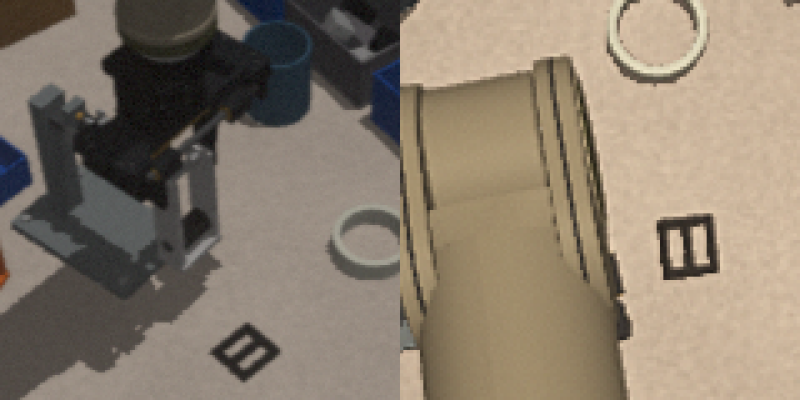

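The head is off the hook, upright in the grip (side crop 185,215), clear of the bracket. Carrying it over the cradle.

Call:
jog_arm --series "0.6 -0.03 -0.006 0 0.005; 0.6 -0.09 -0.02 0 0.015; 0.6 -0.17 -0.04 0 0.03; 0.6 -0.25 -0.06 0 0.045; 0.6 -0.33 -0.08 0 0.06; 0.6 -0.41 -0.1 0 0.08; 0.6 -0.49 -0.12 0 0.1; 0.6 -0.57 -0.14 0 0.115; 0.6 -0.65 -0.15 0 0.13; 0.6 -0.72 -0.16 0 0.142; 0.6 -0.77 -0.168 0 0.142; 0.6 -0.78 -0.168 0 0.142"

```text
clock: 17.68
ee_pos: [0.5123, -0.2429, 0.194]
tool_rot: [0.774, 0.633, -0.001, 0.001]
wrist_force: [-0.7, -0.4, -3.5]
grip_width: 0.688
grip_force: 34.9
```

```bash
python3 go.py 7 .515 -.237 .194 78.9; python3 - <<'E'
from h import *
for n in("side","top"):
  for k in range(3):
    q=imaging.capture(n)
    for nm in("head","head_pin","cradle_in","cradle"):
      for d in landmark_of(q,nm)[:2]:
        P=w(q,d["point"])
        if P[1]<0: print(n,nm,round(d["p"],2),P.round(4))
  c=q["color"]; c=c[240:350,270:380] if n=="side" else c[170:280,310:420]
  cv2.imwrite(f"pics/d_{n}.png",cv2.resize(c,(400,400),interpolation=3))
cv2.imwrite("pics/c4.png",np.hstack([cv2.imread("pics/d_side.png"),cv2.imread("pics/d_top.png")]))
E
```

```text
t 18.0333 pos [ 0.5138 -0.2364  0.1937] yaw 78.98 tilt [ 2.e-04  8.e-04 -1.e+00]
shift [-0.0009  0.0031 -0.0007] spin 0.0004
F [-0.22  0.71 -3.07] sd [0.44 0.36 0.5 ] Fx 0.74
side head 0.73 [ 0.6427 -0.4571 -0.0017]
side head_pin 0.83 [ 0.5138 -0.2376  0.1952]
side head_pin 0.68 [ 0.4974 -0.0111  0.0027]
side cradle_in 0.81 [ 0.5133 -0.2387  0.0027]
side cradle 0.74 [ 0.5175 -0.2401 -0.0048]
side head 0.78 [ 0.5129 -0.2411  0.0807]
side cradle_in 0.55 [ 0.5117 -0.2393 -0.0015]
side cradle 0.86 [ 0.5135 -0.2389 -0.0047]
side head 0.71 [ 0.507  -0.2408  0.0796]
side head_pin 0.28 [ 5.011e-01 -1.120e-02 -2.000e-04]
side cradle_in 0.57 [ 0.515  -0.2403  0.0007]
side cradle 0.69 [ 0.515  -0.2363 -0.0015]
top head_pin 0.66 [ 0.5082 -0.2355  0.1966]
top cradle_in 0.81 [ 0.5164 -0.2348  0.0073]
top cradle 0.91 [ 0.5173 -0.2337 -0.001 ]
top head 0.46 [ 0.5149 -0.2371  0.0794]
top head_pin 0.53 [ 6.465e-01 -4.537e-01 -4.000e-04]
top cradle_in 0.58 [ 0.5161 -0.2359  0.006 ]
top cradle 0.89 [ 0.5164 -0.2348 -0.0023]
top head 0.67 [ 0.5161 -0.2325  0.0775]
top head_pin 0.61 [ 0.5089 -0.2376  0.1976]
top cradle_in 0.88 [ 0.5145 -0.2357  0.0077]
top cradle 0.93 [ 0.5175 -0.2352 -0.0023]
top cradle 0.51 [ 0.7305 -0.1876 -0.0022]
```

View pics/c4.png

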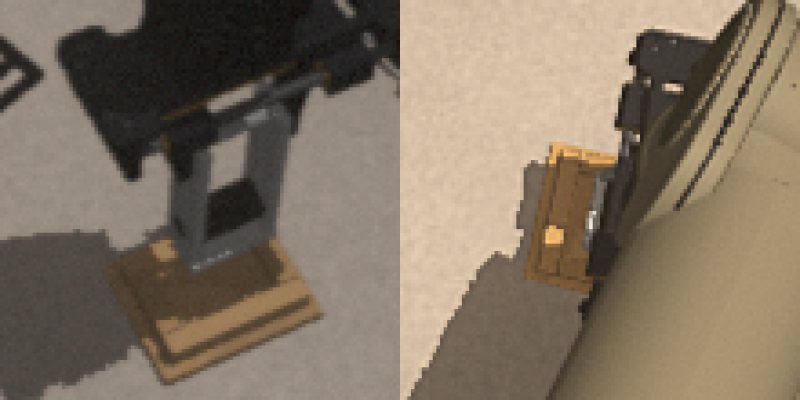

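Both views show the head upright over the cradle pocket (side crop 230,250). Lowering with a 2 mm correction.

Call:
jog_arm --series "0.6 0 0.002 0.01 0; 0.6 0 0.005 0.03 0; 0.6 0 0.005 0.05 0; 0.6 0 0.005 0.07 0; 0.6 0 0.005 0.09 0; 0.6 0 0.005 0.105 0; 0.6 0 0.005 0.115 0; 0.6 0 0.005 0.12 0; 0.6 0 0.005 0.12 0; 0.6 0 0.005 0.12 0"

```text
clock: 20.37
ee_pos: [0.5157, -0.2382, 0.1459]
tool_rot: [0.772, 0.635, 0.0, 0.0]
wrist_force: [0.6, 1.3, -4.8]
grip_width: 0.691
grip_force: 34.9
```

```bash
python3 go.py 3 .515 -.237 .121 78.9; python3 - <<'E'
from h import *
for n in("side","top"):
    q=imaging.capture(n)
    for nm in("head","head_pin","cradle_in"):
      for d in landmark_of(q,nm)[:2]:
        P=w(q,d["point"])
        if -.3<P[1]<-.1: print(n,nm,round(d["p"],2),P.round(4))
    c=q["color"]; c=c[270:350,290:370] if n=="side" else c[190:270,320:400]
    cv2.imwrite(f"pics/d_{n}.png",cv2.resize(c,(400,400),interpolation=3))
cv2.imwrite("pics/c5.png",np.hstack([cv2.imread("pics/d_side.png"),cv2.imread("pics/d_top.png")]))
E
```

```text
t 20.5167 pos [ 0.5158 -0.2382  0.1461] yaw 78.88 tilt [ 8.e-04 -0.e+00 -1.e+00]
shift [ 0.0025 -0.0026  0.0628] spin -0.0001
F [-0.01  0.01 -3.62] sd [0.72 0.35 0.4 ] Fx 0.01
side head 0.93 [ 0.5127 -0.2407  0.0323]
side head_pin 0.94 [ 0.5142 -0.2429  0.1482]
side cradle_in 0.73 [ 5.166e-01 -2.384e-01  4.000e-04]
top head 0.44 [ 0.5171 -0.2351  0.033 ]
top head_pin 0.57 [ 0.5084 -0.2371  0.1488]
top cradle_in 0.7 [ 0.5161 -0.2335  0.0032]
```

View pics/c5.png

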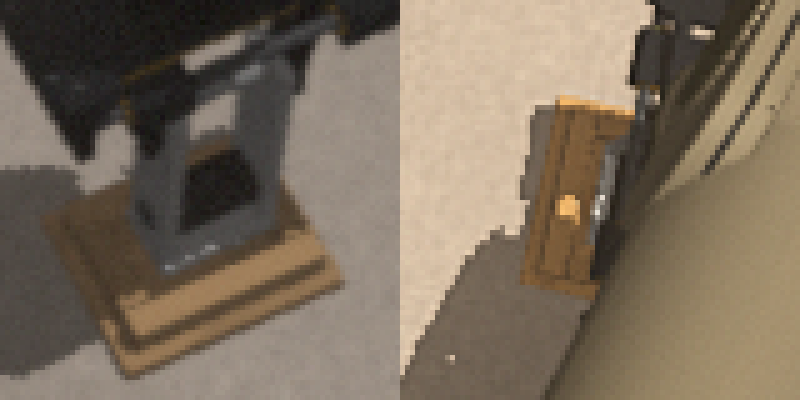

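Foot sits just above the pocket opening (side crop 215,250), nearly centred; a 1 mm nudge along tool x, then slowly in.

Call:
jog_arm --series "0.6 0.003 0 0 0; 0.6 0.003 0 0.004 0; 0.6 0.003 0 0.009 0; 0.6 0.003 0 0.014 0; 0.6 0.003 0 0.019 0; 0.6 0.003 0 0.024 0; 0.6 0.003 0 0.03 0; 0.6 0.003 0 0.03 0; 0.6 0.003 0 0.03 0"

```text
clock: 21.67
ee_pos: [0.5157, -0.2369, 0.1335]
tool_rot: [0.772, 0.635, -0.0, -0.0]
wrist_force: [-0.2, 0.2, -3.3]
grip_width: 0.69
grip_force: 34.9
```

```bash
python3 go.py 4 .515 -.237 .121 78.9
```

```text
t 21.8667 pos [ 0.5159 -0.2369  0.1338] yaw 78.88 tilt [ 2.e-04  1.e-04 -1.e+00]
shift [-0.0006 -0.0021  0.0321] spin -0.0001
F [-0.21  0.52 -3.72] sd [0.33 0.46 0.35] Fx 0.56
```

Inside the pocket with no contact force. About 12 mm left; the first 10 mm slowly.

Call:
jog_arm --series "0.6 0 0 0.004 0; 0.6 0 0 0.008 0; 0.6 0 0 0.012 0; 0.6 0 0 0.016 0; 0.6 0 0 0.02 0; 0.6 0 0 0.024 0; 0.6 0 0 0.026 0; 0.6 0 0 0.026 0"

```text
clock: 22.53
ee_pos: [0.5157, -0.2369, 0.1231]
tool_rot: [0.772, 0.635, -0.0, -0.0]
wrist_force: [-0.2, 0.8, -3.9]
grip_width: 0.688
grip_force: 34.9
```

```bash
python3 go.py 4 .515 -.237 .121 78.9
```

```text
t 22.7333 pos [ 0.5158 -0.237   0.1234] yaw 78.87 tilt [ 1.e-04  0.e+00 -1.e+00]
shift [-0.0005 -0.0021  0.006 ] spin -0.0001
F [ 0.21  0.41 -3.31] sd [0.69 0.48 0.5 ] Fx 0.34
```

Call:
jog_arm --series "0.6 0 0 0.0015 0; 0.6 0 0 0.003 0; 0.6 0 0 0.0045 0; 0.6 0 0 0.0055 0; 0.6 0 0 0.0055 0"

```text
clock: 23.15
ee_pos: [0.5158, -0.2369, 0.1213]
tool_rot: [0.772, 0.635, 0.0, -0.0]
wrist_force: [-0.4, 1.2, -0.2]
grip_width: 0.684
grip_force: 34.9
```

```bash
python3 go.py 4 .515 -.237 .121 78.9
```

```text
t 23.35 pos [ 0.5159 -0.2369  0.1213] yaw 78.88 tilt [ 2.e-04  1.e-04 -1.e+00]
shift [-0.0006 -0.0021  0.0007] spin -0.0001
F [-0.46  0.44  0.56] sd [0.2  0.32 0.44] Fx 0.54
```

Floor reached (weight off the wrist). Release slowly, then lift away.

Call:
jog_arm --series "0.7 0 0 0 0; 0.74 0 0 0 0; 0.8 0 0 0 0; 0.9 0 0 0 0; 1 0 0 0 0; 1 0 0 0 0; 1 0 0 0 0; 1 0 0 -0.02 0; 1 0 0 -0.06 0; 1 0 0 -0.12 0; 1 0 0 -0.2 0; 1 0 0 -0.28 0"

```text
clock: 24.35
ee_pos: [0.5153, -0.237, 0.2347]
tool_rot: [0.772, 0.635, -0.0, -0.0]
wrist_force: [1.0, -0.1, 0.4]
grip_width: 1.004
grip_force: 0.0
```

Call:
jog_arm --series "1 0.1 0 -0.05 0; 1 0.2 0 -0.05 0; 1 0.3 0 -0.05 0; 1 0.4 0 -0.05 0; 1 0.4 0 -0.05 0; 1 0.4 0 -0.05 0; 1 0.4 0 -0.05 0; 1 0.4 0 -0.05 0"

```text
clock: 25.02
ee_pos: [0.5464, -0.0816, 0.2535]
tool_rot: [0.773, 0.634, 0.0, 0.0]
wrist_force: [-0.9, -0.6, -0.2]
grip_width: 0.998
grip_force: 0.0
```

```bash
python3 go.py 2 .515 -.237 .121 78.9; python3 - <<'E'
from h import *
for n in("side","top"):
    q=imaging.capture(n)
    for nm in("head","head_pin","cradle_in"):
      for d in landmark_of(q,nm)[:2]:
        P=w(q,d["point"])
        if -.3<P[1]<-.1: print(n,nm,round(d["p"],2),P.round(4))
    c=q["color"]; c=c[260:350,280:370] if n=="side" else c[180:270,320:410]
    cv2.imwrite(f"pics/d_{n}.png",cv2.resize(c,(400,400),interpolation=3))
cv2.imwrite("pics/c6.png",np.hstack([cv2.imread("pics/d_side.png"),cv2.imread("pics/d_top.png")]))
E
```

```text
t 25.1167 pos [ 0.5464 -0.0815  0.2533] yaw 78.73 tilt [ 2.e-04 -1.e-04 -1.e+00]
shift [-0.3965 -0.0011  0.3309] spin -0.0009
F [-0.31 -0.23 -0.35] sd [0.03 0.03 0.45] Fx -0.15
side head 0.84 [ 0.5112 -0.2396  0.0093]
side head_pin 0.64 [ 0.5141 -0.2424  0.1241]
side cradle_in 0.81 [ 0.516  -0.2381  0.0011]
top head 0.85 [ 0.5161 -0.2332  0.0085]
top head_pin 0.66 [ 0.5084 -0.2365  0.1223]
top cradle_in 0.74 [ 0.516  -0.2365  0.0057]
```

View pics/c6.png

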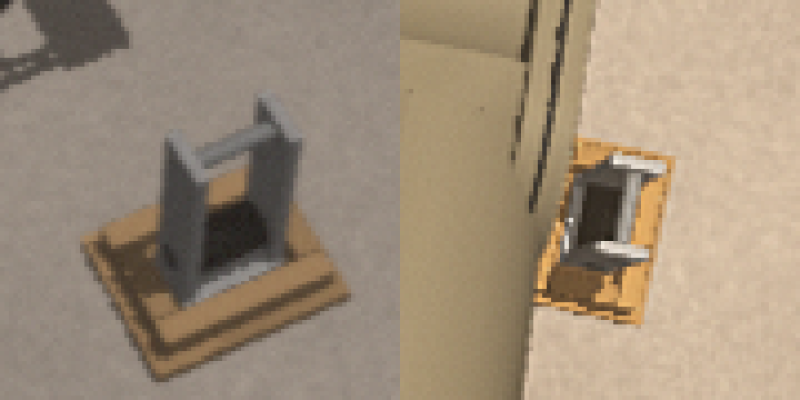

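The head stands upright in the pocket, foot flat on the floor (side crop 235,280), with the gripper clear of it. Handing in.

```bash
python3 -c "
from cell import ctrl; print(ctrl.hand_in())"
```

```text
the job is handed in; nothing more can be done
None
```

The head is off the hook and standing upright and released in the cradle pocket. The wrist read about 8.3 N at the keeper stop, against the 16 N limit. The job was handed in at about 25 s, but the hand-in call gave no verdict.

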